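# Sort the model-house pieces, then hold the sprung tweezers at the marked gap

### The arm

A 6-joint arm with a two-finger parallel gripper is mounted at the origin on the work surface. World frame = base frame: x ahead of the robot, y to its left, z up, the work surface at z = 0. Lengths are in m, angles in rad, forces in N, time in s.
With the tool pointing down it reaches from about 0.375 to 0.9 m from the base axis. Payload 3.1 kg.
Tool frame: the origin (TCP) lies on the centre line of the jaws, within the pads' length; the fingertips stand 25 mm ahead of it and the grasp point (between the pads) lies 6 mm ahead of it (manip.tips_ahead is the distance from the TCP to the fingertips, in m); z points along the fingers, y is the direction in which the jaws open and shut (so a half turn about z gives the same grasp; the last joint's range is limited). The gripper opens to 85 mm and grips with 20 to 120 N. Pads are 22 mm wide; open, the fingers measure 114 mm over their backs; the gripper's body (76 mm by 85 mm) begins 54 mm behind the grasp point. The pads swing forward as they close: fully open they stand 13 mm farther back than shut.
Start: joints at [0.984, 0.527, 1.433, -0, 1.181, -0.178], TCP at [0.248, 0.573, 0.256] pointing down, gripper open.
Joint ranges: [-3.08, 3.08], [-0.75, 2.2], [0.22, 2.44], [-1.43, 4.57], [0, 2.65], [-2.85, 2.85]. Speed limits (rad/s): [2.79, 2.79, 3.14, 3.14, 3.14, 3.14].

### API

Orientations are given as a unit quaternion [x, y, z, w].
In Python, from station import manip gives the robot as it stands.
- The arm moves only by the tool play_rows, never from a script. Its argument "steps" is a list that holds one entry, the list of rows, each a list of 6 numbers: the shift along the tool's x, y, z in m, then the turn, a rotation vector about the tool's x, y, z in degrees. In form: [[[x, y, z, rx, ry, rz], ...]]. A call has 1 to 10 rows; each row shifts and turns the commanded pose from where the row before left it, along the tool's axes as they then stand; what a row does not reach is not made up. A row lasts 1/8 s, in which the tool goes at most 62.5 mm and 10.7 degrees, less where a joint would pass 70% of its speed; a pose out of reach is approached as far as the arm can. A call is refused whole if a number of a shift passes 0.0625 or a number of a turn 10.7, either way. A call with a gripper value outside its range is refused whole. "fingers" is the opening, from 0 (shut) to 1 (fully open), set as the call begins (left out, the last holds). The fingers move at their own pace and stop on an object; "squeeze" is the grip in N (left out, the last holds). Time passes only in rows, so rows that do not move let the fingers close. It gives the time, the measured TCP pose, the force and the opening at its end, in the units of the state.
- manip.sense(): the state, without advancing time (a new reading comes with each control period).
- manip.snapshot(name): name is "scene" or "top" or "wrist"; returns a dict with "img" (480x640x3 uint8, red, green, blue), "K" (3x3 intrinsics, pixels), "world_from_camera" (4x4, takes a point from camera to world coordinates). Camera axes: x right, y down, z forward; pixel columns grow to the right and rows downward; lengths in m; the calibration is good to about 2 mm. A picture is of the moment at which its call begins. There is no depth.
- manip.sign_off(): hands the job in, once; it reports no verdict.
Trained networks look in a picture, given as the dict that the camera call returned (one of the last four; its "shot" number tells which), for a name from the list of things; names that differ only in an ending like _2 or _b are one class to them, and where a whole thing is asked for, a point or a joint stands for the part that bears it (a point fixed in the world has none). Each returns a list of dicts, best first, with "score" (0 to 1); they miss things now and then, are a little off and sometimes report something else, mostly with a low value. They report only what shows in the picture. A call takes as long as a camera call. They do not tell look-alikes from the thing itself.
- manip.regions_of(label, picture): "pixels" (480x640 bool, what is visible of it) and "rect" ([left, top, right, bottom] in pixels, round what is visible of it).
- manip.pinpoint(label, picture): "point" ([column, row] in pixels: a listed point, or the origin of a listed thing).
The state is a dict: "t": time; "q": joint angles; "qd": joint speeds; "tau": joint torques, N m; "tcp_pos": TCP position; "tool_rot": TCP orientation; "force": force on the tool from outside, world axes, zero at the start; "ft_torque": the same for the moment, N m; "finger_gap": opening from 0.0 (shut) to 1.0 (fully open).
Only numpy, scipy, OpenCV 4.12 (cv2) and the standard library are available. Lean on these libraries where they do the work, as an engineer would, in place of code of your own. Each camera call takes 0.05 s, during which the arm holds its last target.

### The job

Get the modelling mat ready for the next roof shingle: put the two short yellow-brown wooden battens lying on it into the yellow tray and the grey stone block into the blue tray, and let go of them. Then pick up the sprung tweezers from their wooden rest by the two black grip pads, bring their tips over the green modelling mat, about 10 cm above the table, and squeeze them until the red needle stands over the green band on the white scale. Finish while still holding the tweezers up there, steady with the needle on the green band (do not put them down), and leave all other things where they are.

Things in the scene. Friction and masses are not known exactly. Their poses are not given: they have to be found in the camera images.
- batten_a_center (a point): centre of a yellow-brown wooden batten, 80 (its x) x 14 x 14 mm, lying on the mat, any yaw; centre 10 mm above the table; about 20 g. Goes into the yellow tray.
- batten_b_center (a point): centre of the second, identical wooden batten, lying on the mat. Goes into the yellow tray too.
- stone_center (a point): centre of a grey stone block, 36 (its x) x 28 (its y) x 24 mm high, on the mat, centre 15 mm above the table; about 50 g. Goes into the blue tray.
- tray_yellow: open yellow plastic tray, fixed to the table, outside 150 x 150 mm, 35 mm high, walls and floor about 4 to 5 mm thick; origin at the centre of its underside on the table, axes along its sides.
- tray_blue: open blue plastic tray, the same size, fixed to the table; origin at the centre of its underside. The two trays may stand either way round.
- mat: dark green modelling mat, fixed flat on the table, 260 x 260 mm, 3 mm thick; origin at the centre of its underside. Battens, stone and the glue pot stand on it.
- rest: wooden tweezers' rest fixed on the table: two cross bars, tops 18 mm above the table, 22 mm long at x = -78 mm and 14 mm long at x = +65 mm, up to 90 mm wide, joined by a spine 16 mm wide and 6 mm high; origin on the table, midway under the grip pads. Open on both sides at the pads.
- tweezers_grip (a point): midpoint between the black grip pads of the steel sprung tweezers (loose, 95 g, 220 mm long, legs 14 mm high; lying on the rest this point is 25 mm above the table). x points to the tips, y across the legs. Stiff leg at -y: flat pad 34 mm long, outer face at y = -22 mm. Sprung leg at +y: round pad, radius 9 mm, outermost at y = +22 mm when free. Grip across the pads; balances near here.
- needle (a point): point on the red needle, a 3.6 mm wide, 34 mm long pointer at the end of the sprung leg, 109 mm ahead of the grip point when free; it moves to the tweezers' -y over the white scale as they are squeezed. Its reported axes turn with the sprung leg.
- band (a point): centre of the green band (12 mm wide across the tweezers, 34 mm long) on the white scale plate at the tips, 109 mm ahead of the grip point, 7 mm lower; axes along the tweezers' own x and y. The needle must stand over the band: needle point's y in this frame near 0, within 6 mm. The band's place differs each time and then stays.
- squeeze (a joint): angle of the sprung leg in rad, hinged 75 mm behind the grip point: 0 when free, grows to at most 0.22 as it is squeezed. Closing the pads (44 mm over all when free) by 1 mm adds about 0.0135 rad and moves the needle about 2.5 mm. It takes about 4 N at first, 13 N fully closed, and springs open again when the fingers open.
- marker (a joint): place of the green band on the scale in m: how far the needle must travel from free, 0.014 to 0.030.
- glue_pot: small white glue pot with orange cap, radius 17, 45 mm high, loose, near one corner of the mat; origin under it. Leave it.
- sponge: dark green sponge block 90 x 60 x 30 mm, loose, beyond the mat; origin under it. Leave it.
- paint_jar: reddish-brown paint jar with black cap, radius 26, 60 mm high, loose; origin under it. Leave it.
- eraser: blue eraser 50 x 22 x 13 mm, loose, beyond the mat and trays; origin under it. Leave it.
- offcut: pale wood offcut 110 x 35 x 20 mm, loose, beyond the mat; origin under it. Leave it.
Mind the look-alikes: they are no part of the job. Of the things that look like the offcut, the smaller one is meant.

How it is judged:
By the outcome, as a careful person would: the job done as asked, in the order asked, and still so for the second after the job is handed in, while the arm keeps its last pose, push and grip.
It also fails if it takes over 72 s, if anything falls off the work surface, if the arm or the gripper's body presses on something with over 40 N, if the wrist force passes 120 N, or if a joint passes its speed limit or range.

## Working session

There is one attempt and no reset: what is moved stays moved. The work goes in short steps, Python scripts to look and compute and a tool call to move; the robot and the scene stay as the last step left them, time stands still between calls to the robot, and variables do not carry over. Pictures are saved under pics/ and viewed, and the job is handed in when it is done.

Besides the shell and the picture viewer there is one more tool, called after "Call:" by a JSON object that holds its "op" and its "data", one argument or row to a line. play_rows: Moves the arm, as the interface text tells. Its arguments: {"type":"object","properties":{"steps":{"type":"array"},"fingers":{"type":"number"},"squeeze":{"type":"number"}},"required":["steps"]}

```bash
ls; mkdir -p pics; python3 - <<'E'
from station import manip
import cv2
print(manip.sense())
for n in ["scene","top"]:
    p=manip.snapshot(n); cv2.imwrite(f"pics/{n}0.png",p["img"][:,:,::-1]); print(n,p["K"].tolist(),p["world_from_camera"].round(4).tolist(),p["shot"])
E
```

```text
pics
{'t': 0.0, 'q': array([ 9.83479355e-01,  5.28440195e-01,  1.43390120e+00, -3.99307945e-05,
        1.18140923e+00, -1.78489772e-01]), 'qd': array([-8.34115240e-05,  5.50829362e-04,  2.11424709e-04,  4.36619102e-04,
        2.07388142e-03,  3.51614295e-04]), 'tau': array([-5.49194738e-04, -4.42350698e+01, -1.78018320e+01, -2.51341407e-04,
        8.57577834e-03,  7.52658480e-06]), 'tcp_pos': array([0.24805995, 0.57293928, 0.25534987]), 'tool_rot': array([ 2.02985444e-01,  9.79181160e-01, -1.00774612e-03, -3.85999183e-04]), 'force': array([-0.41661159,  0.99214995, -0.2076602 ]), 'ft_torque': array([ 0.02467603, -0.03862936,  0.0231446 ]), 'finger_gap': 1.003502392103359}
scene [[448.12100806043475, 0.0, 321.7550570659124], [0.0, 448.12100806043475, 243.99396772458374], [0.0, 0.0, 1.0]] [[-0.2158, 0.7828, -0.5836, 1.2442], [0.9764, 0.1749, -0.1265, 0.0797], [0.003, -0.5971, -0.8021, 0.9639], [0.0, 0.0, 0.0, 1.0]] 1
top [[475.67694129284797, 0.0, 322.1994565556174], [0.0, 475.67694129284797, 239.5805324248894], [0.0, 0.0, 1.0]] [[-0.0191, -0.9955, 0.0928, 0.4814], [-0.9996, 0.0171, -0.0223, -0.034], [0.0206, -0.0932, -0.9954, 0.944], [0.0, 0.0, 0.0, 1.0]] 2
```

View pics/top0.png

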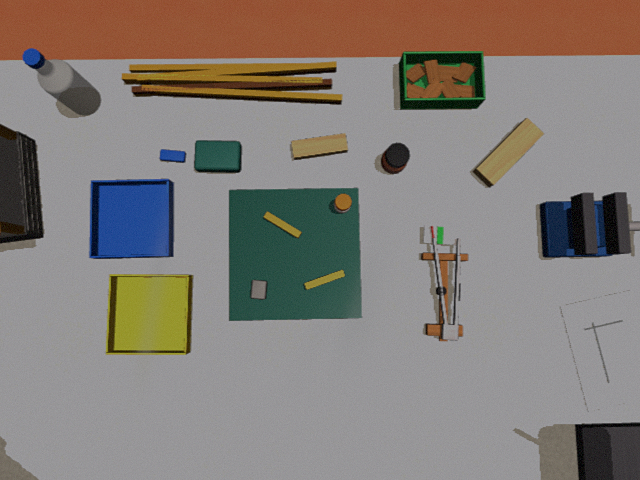

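View pics/scene0.png

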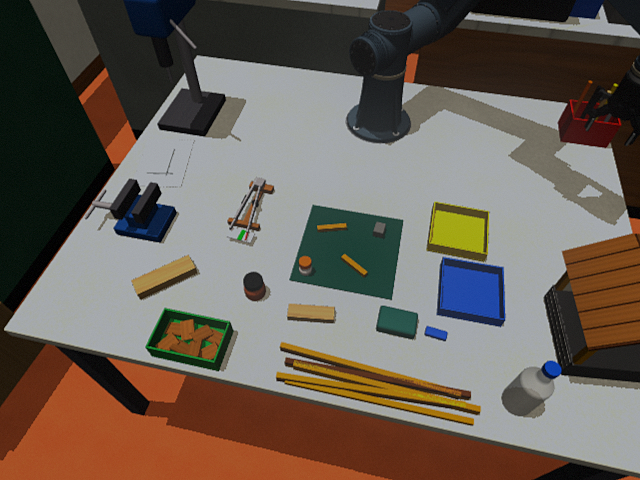

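The top view shows battens at about (282,224) and (324,280) and the stone at (259,289). The yellow tray is at (149,314), the blue tray at (131,218), and the tweezers at (445,280) with their tips towards +x. The long yellow sticks at (240,80) are not on the mat, so they aren't part of the job.

```bash
cat > h.py <<'E'
from station import manip
import numpy as np, cv2
from scipy.spatial.transform import Rotation as R
def w(p,uv,z):
    T=p["world_from_camera"];d=T[:3,:3]@np.linalg.inv(p["K"])@np.array([uv[0],uv[1],1.]);o=T[:3,3]
    return o+d*(z-o[2])/d[2]
def proj(p,X):
    T=p["world_from_camera"];c=T[:3,:3].T@(np.asarray(X)-T[:3,3]);u=p["K"]@c;return u[:2]/u[2]
def rect(p,mask,z):
    ys,xs=np.nonzero(mask)
    cs,_=cv2.findContours(mask.astype(np.uint8),cv2.RETR_EXTERNAL,cv2.CHAIN_APPROX_NONE)
    c=max(cs,key=cv2.contourArea)[:,0,:]
    P=np.array([w(p,q,z)[:2] for q in c])
    (cx,cy),(a,b),ang=cv2.minAreaRect((P*1000).astype(np.float32))
    if a<b: a,b,ang=b,a,ang+90
    return np.array([cx,cy])/1000,a,b,(ang+90)%180-90
def st():
    s=manip.sense();r=R.from_quat(s["tool_rot"]).as_matrix()
    print("t %.2f"%s["t"],"tcp",s["tcp_pos"].round(4),"toolx",r[:,0].round(3),"tooly",r[:,1].round(3),"z",r[:,2].round(3),"F",s["force"].round(2),"gap %.3f"%s["finger_gap"],"q6",s["q"].round(3))
    return s
def delta(target,yawdeg=None):
    """target tcp world; yaw = direction of tool y axis in world deg (mod 180)"""
    s=manip.sense();Rt=R.from_quat(s["tool_rot"]);M=Rt.as_matrix()
    d=M.T@(np.asarray(target)-s["tcp_pos"])
    out={"shift_tool":d.round(4)}
    if yawdeg is not None:
        a=np.degrees(np.arctan2(M[1,1],M[0,1]));e=(yawdeg-a+90)%180-90
        out["rz(tool)"]=round(-e,2)  # tool z down
        out["alt"]=round(-e+180*np.sign(e),1)
    z=M[:,2];ax=np.cross(z,[0,0,-1]);out["tilt_fix"]=np.degrees(M.T@ax).round(2)
    print(out)
E
python3 - <<'E'
from h import *
p=manip.snapshot("top")
for l,z in [("batten_a_center",.017),("stone_center",.027),("tray_yellow",.035),("tray_blue",.035),("mat",.003)]:
    for r in manip.regions_of(l,p):
        if r["score"]>.2:
            c,a,b,g=rect(p,r["pixels"],z);print(l,round(r["score"],2),c.round(4),round(a),round(b),round(g,1),np.round(r["rect"]))
for l,z in [("batten_a_center",.010),("stone_center",.015),("tray_yellow",0),("tray_blue",0),("mat",0),("tweezers_grip",.025),("needle",.025),("band",.018),("rest",0)]:
    for r in manip.pinpoint(l,p):
        if r["score"]>.2: print(l,round(r["score"],2),np.round(r["point"],1),w(p,r["point"],z).round(4))
p=manip.snapshot("scene")
for l,z in [("batten_a_center",.010),("stone_center",.015),("tweezers_grip",.025),("needle",.025),("band",.018),("rest",0),("tray_yellow",0),("tray_blue",0)]:
    for r in manip.pinpoint(l,p):
        if r["score"]>.2: print("sc",l,round(r["score"],2),np.round(r["point"],1),w(p,r["point"],z).round(4))
t=cv2.resize(p["img"][170:280,200:420],None,fx=3.6,fy=3.6,interpolation=cv2.INTER_CUBIC); cv2.imwrite("pics/crop1.png",t[:,:,::-1])
E
```

```text
batten_a_center 0.69 [0.5987 0.0217] 81 17 57.1 [264. 212. 301. 239.]
stone_center 0.57 [0.4741 0.0682] 34 30 -1.1 [252. 278. 268. 300.]
tray_yellow 0.6 [0.4316 0.2721] 160 152 88.4 [105. 271. 192. 356.]
tray_blue 0.62 [0.6146 0.3095] 158 153 -89.6 [ 92. 180. 177. 261.]
mat 0.67 [5.439e-01 3.000e-04] 261 261 0.5 [229. 189. 361. 321.]
mat 0.53 [ 0.4946 -0.2864] 189 16 3.1 [433. 226. 445. 321.]
batten_a_center 0.53 [280.7 224. ] [0.6008 0.0265 0.01  ]
stone_center 0.71 [261.5 288. ] [0.4758 0.0647 0.015 ]
tray_yellow 0.89 [151.  312.5] [0.4323 0.2817 0.    ]
tray_yellow 0.58 [433. 231.] [ 0.5829 -0.2778  0.    ]
tray_blue 0.79 [137.6 219.3] [0.6161 0.3107 0.    ]
mat 0.72 [292.9 254.9] [0.5399 0.0036 0.    ]
mat 0.65 [259.9 288.6] [0.4746 0.0694 0.    ]
needle 0.84 [434.1 230.2] [ 0.5817 -0.2736  0.025 ]
band 0.62 [441.7 233.2] [ 0.5763 -0.2902  0.018 ]
band 0.33 [323.5 278.4] [ 0.492  -0.0558  0.018 ]
rest 0.59 [441.6 286.8] [ 0.4712 -0.2904  0.    ]
sc batten_a_center 0.74 [354.5 265.7] [0.5995 0.026  0.01  ]
sc stone_center 0.6 [377.8 231.3] [0.4791 0.0683 0.015 ]
sc stone_center 0.32 [469.1 292.5] [0.6196 0.3136 0.015 ]
sc tweezers_grip 0.98 [254.3 200.4] [ 0.4531 -0.2868  0.025 ]
sc needle 0.53 [458.7 236.5] [0.4578 0.2801 0.025 ]
sc band 0.52 [242.7 234. ] [ 0.5695 -0.2831  0.018 ]
sc rest 0.66 [254.3 208.5] [ 0.4617 -0.2871  0.    ]
sc tray_yellow 0.74 [456.5 234.4] [0.4308 0.2793 0.    ]
sc tray_blue 0.92 [469.9 294.7] [0.6157 0.3194 0.    ]
sc tray_blue 0.62 [391.2 326.4] [0.7439 0.1399 0.    ]
```

```bash
python3 - <<'E'
from h import *
p=manip.snapshot("top")
t=cv2.resize(p["img"][200:350,220:480],None,fx=3,fy=3,interpolation=cv2.INTER_CUBIC); cv2.imwrite("pics/crop2.png",t[:,:,::-1])
E
```

```text
(no output)
```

View pics/crop2.png

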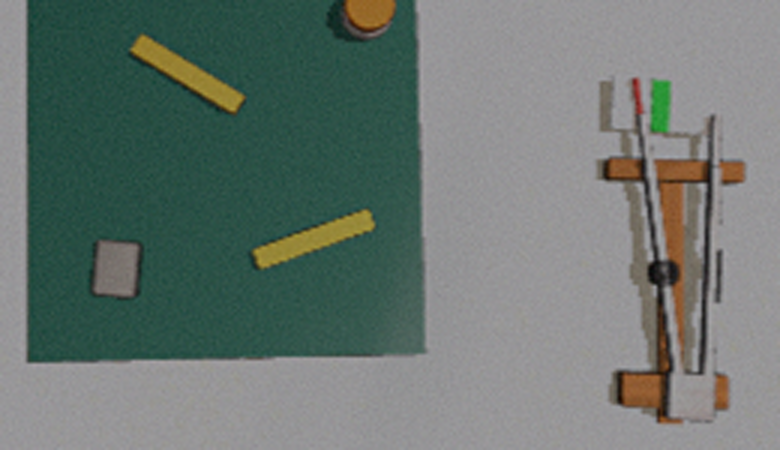

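The crop shows two battens on the mat, at about (282,224) and (324,280) in the full image, and one stone at (258,289). They are the only candidates on the mat. The tweezers' round pad is at (441,291) and the flat pad at (459,291). I'll measure by colour.

```bash
cat >> h.py <<'E'
def yellowmask(p):
    h=cv2.cvtColor(p["img"],cv2.COLOR_RGB2HSV)
    return ((h[...,0]>15)&(h[...,0]<35)&(h[...,1]>110)&(h[...,2]>70)).astype(np.uint8)
def comps(p,m,z,lo=60):
    n,L,s,c=cv2.connectedComponentsWithStats(m)
    for i in range(1,n):
        if s[i,4]>lo: 
            r=rect(p,L==i,z); print("px",c[i].round(1),"n",s[i,4],"w",r[0].round(4),"size",round(r[1]),round(r[2]),"ang %.1f"%r[3],"centroid",w(p,c[i],z)[:2].round(4))
E
python3 - <<'E'
from h import *
p=manip.snapshot("top")
comps(p,yellowmask(p)*(np.indices((480,640))[0]>180),.017)
h=cv2.cvtColor(p["img"],cv2.COLOR_RGB2HSV)
m=((h[...,1]<60)&(h[...,2]>80)).astype(np.uint8); m[:,:235]=0;m[:,350:]=0;m[:215]=0;m[312:]=0
comps(p,m,.027)
# tweezers: warp to world metric, z=.03
g=np.array([[x,y] for x in (0.35,0.65) for y in (-.36,-.2)])
src=np.float32([proj(p,[x,y,.03]) for x,y in g]);
dst=np.float32([[(-.2-y)*2500+0,(0.65-x)*2500] for x,y in g]).astype(np.float32)
H=cv2.getPerspectiveTransform(src,dst);o=cv2.warpPerspective(p["img"],H,(400,750),flags=cv2.INTER_CUBIC)
cv2.imwrite("pics/tw.png",cv2.rotate(o,cv2.ROTATE_90_CLOCKWISE)[:,:,::-1])
st()
E
```

```text
px [343.2 200.9] n 193 w [ 0.6436 -0.0983] size 30 28 ang 89.1 centroid [ 0.6437 -0.0977]
px [282.1 224.2] n 304 w [0.5996 0.0233] size 80 15 ang 57.9 centroid [0.5995 0.0233]
px [324.1 279.2] n 299 w [ 0.4905 -0.057 ] size 80 14 ang -71.5 centroid [ 0.4904 -0.0569]
px [149.4 313.5] n 5932 w [0.431 0.283] size 153 152 ang 88.6 centroid [0.4313 0.279 ]
px [258.4 289.1] n 241 w [0.4739 0.0693] size 34 26 ang -6.7 centroid [0.4738 0.0693]
t 1.40 tcp [0.2484 0.5735 0.2563] toolx [-0.918  0.398 -0.   ] tooly [0.398 0.918 0.   ] z [ 0.  0. -1.] F [-0.12  0.47 -0.59] gap 1.001 q6 [ 0.983  0.527  1.433 -0.     1.181 -0.178]
```

View pics/tw.png

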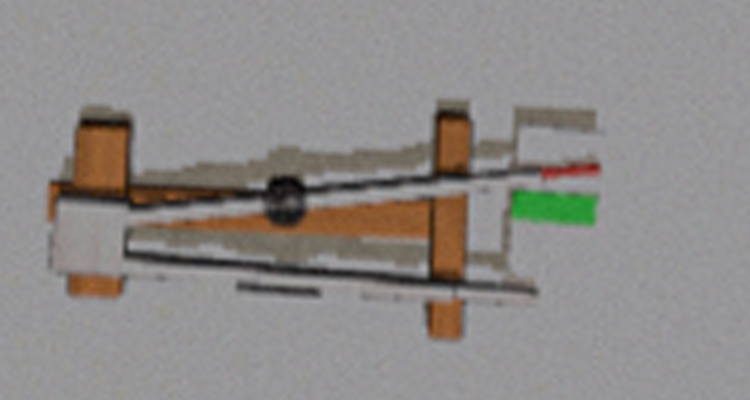

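```bash
cat >> h.py <<'E'
def plan(target,yaw=None):
    s=manip.sense();Rt=R.from_quat(s["tool_rot"]);M=Rt.as_matrix();e=0
    if yaw is not None:
        a=np.degrees(np.arctan2(M[1,1],M[0,1]));e=(yaw-a+90)%180-90
    d0=np.asarray(target)-s["tcp_pos"]
    for ee in ((e,e-180*np.sign(e)) if yaw is not None else (0,)):
        M2=R.from_euler("z",ee,degrees=True).as_matrix()@M
        print("rz %.1f"%-ee,"then shift xyz",(M2.T@d0).round(4),"rows>=%d"%np.ceil(np.linalg.norm(d0)/.0625),"q6 now %.2f"%s["q"][5])
E
python3 - <<'E'
from h import *
print(manip.tips_ahead)
plan([.474,.0693,.15],86)
plan([.474,.0693,.031],86)
E
```

```text
0.025
rz -19.4 then shift xyz [-0.2602 -0.4872  0.1063] rows>=10 q6 now -0.18
rz 160.6 then shift xyz [0.2602 0.4872 0.1064] rows>=10 q6 now -0.18
rz -19.4 then shift xyz [-0.2602 -0.4873  0.2253] rows>=10 q6 now -0.18
rz 160.6 then shift xyz [0.2602 0.4872 0.2254] rows>=10 q6 now -0.18
```

Call:
{"op": "play_rows", "data": {
  "steps": [
    [[0,0,0.05,0,0,-9.7],[0,0,0.05,0,0,-9.7],[-0.026,-0.0487,0,0,0,0],[-0.026,-0.0487,0,0,0,0],[-0.026,-0.0487,0,0,0,0],[-0.026,-0.0487,0,0,0,0],[-0.026,-0.0487,0,0,0,0],[-0.026,-0.0487,0,0,0,0],[-0.026,-0.0487,0,0,0,0],[-0.026,-0.0487,0,0,0,0]]
  ],
  "fingers": 0.7
}}

```text
t: 2.65
tcp_pos: [0.4297, 0.1687, 0.1566]
tool_rot: [0.035, 0.999, 0.0, 0.001]
force: [0.3, 0.4, 0.4]
finger_gap: 0.701
```

Call:
{"op": "play_rows", "data": {
  "steps": [
    [[-0.026,-0.0487,0,0,0,0],[-0.026,-0.0487,0,0,0,0],[0,0,0.03,0,0,0],[0,0,0,0,0,0]]
  ]
}}

```text
t: 3.15
tcp_pos: [0.4725, 0.0688, 0.1251]
tool_rot: [0.036, 0.999, 0.0, -0.002]
force: [-0.4, 0.7, 0.7]
finger_gap: 0.699
```

```bash
python3 - <<'E'
from h import *
st()
plan([.474,.0693,.031],86)
p=manip.snapshot("wrist"); cv2.imwrite("pics/wr1.png",p["img"][:,:,::-1]); print(p["world_from_camera"].round(3).tolist())
E
```

```text
t 3.15 tcp [0.4725 0.0688 0.1251] toolx [-0.997  0.072  0.004] tooly [0.072 0.997 0.   ] z [-0.004  0.    -1.   ] F [-0.45  0.73  0.67] gap 0.699 q6 [-0.09   0.555  1.911  0.     0.679 -1.589]
rz -0.1 then shift xyz [-0.0018  0.0006  0.0941] rows>=2 q6 now -1.59
rz 179.9 then shift xyz [ 0.001  -0.0007  0.0941] rows>=2 q6 now -1.59
[[0.071, 0.948, 0.311, 0.392], [0.997, -0.068, -0.021, 0.075], [0.001, 0.312, -0.95, 0.242], [0.0, 0.0, 0.0, 1.0]]
```

View pics/wr1.png

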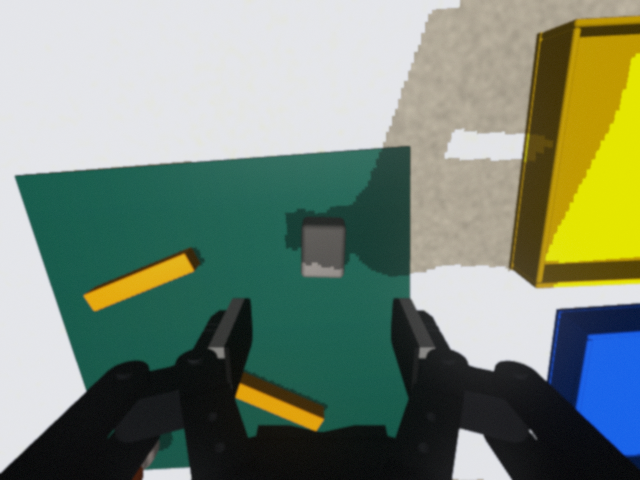

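The wrist view has the stone centred between the jaws at (323,248), so I'll descend and grip it.

Call:
{"op": "play_rows", "data": {
  "steps": [
    [[-0.001,0,0.04,0,0,0],[0,0,0.035,0,0,0],[0,0,0.018,0,0,0],[0,0,0,0,0,0]]
  ]
}}

```text
t: 3.7
tcp_pos: [0.4741, 0.0703, 0.0331]
tool_rot: [0.034, 0.999, 0.0, -0.001]
force: [0.3, -0.4, 0.3]
finger_gap: 0.698
```

Call:
{"op": "play_rows", "data": {
  "steps": [
    [[0,0,0,0,0,0],[0,0,0,0,0,0],[0,0,0,0,0,0],[0,0,0,0,0,0]]
  ],
  "fingers": 0,
  "squeeze": 30
}}

```text
t: 4.2
tcp_pos: [0.4754, 0.0696, 0.0347]
tool_rot: [0.035, 0.999, 0.0, 0.001]
force: [0.0, 2.3, 6.5]
finger_gap: 0.317
```

Call:
{"op": "play_rows", "data": {
  "steps": [
    [[0,0,-0.04,0,0,0],[0,0,-0.055,0,0,0],[0,0,0,0,0,0]]
  ]
}}

```text
t: 4.58
tcp_pos: [0.4772, 0.0693, 0.1321]
tool_rot: [0.035, 0.999, -0.0, 0.005]
force: [0.8, 0.7, -0.6]
finger_gap: 0.319
```

```bash
python3 - <<'E'
from h import *
st()
plan([.6155,.312,.043],90)
E
```

```text
t 4.58 tcp [0.4772 0.0693 0.1321] toolx [-0.998  0.07  -0.01 ] tooly [ 0.07   0.998 -0.   ] z [ 0.01  -0.001 -1.   ] F [ 0.8   0.7  -0.62] gap 0.319 q6 [-0.088  0.542  1.904 -0.     0.685 -1.589]
rz -4.0 then shift xyz [-0.1375  0.2428  0.0904] rows>=5 q6 now -1.59
rz 176.0 then shift xyz [ 0.1392 -0.2427  0.0879] rows>=5 q6 now -1.59
```

Call:
{"op": "play_rows", "data": {
  "steps": [
    [[0,0,0,0,0,-4],[-0.0277,0.0486,0,0,0,0],[-0.0277,0.0486,0,0,0,0],[-0.0277,0.0486,0,0,0,0],[-0.0277,0.0486,0,0,0,0],[-0.0277,0.0486,0,0,0,0],[0,0,0.04,0,0,0],[0,0,0.035,0,0,0],[0,0,0.0125,0,0,0],[0,0,0,0,0,0]]
  ]
}}

```text
t: 5.82
tcp_pos: [0.6123, 0.3118, 0.0394]
tool_rot: [0.0, 1.0, -0.0, -0.001]
force: [0.1, 0.5, -0.4]
finger_gap: 0.322
```

Call:
{"op": "play_rows", "data": {
  "steps": [
    [[0,0,0,0,0,0],[0,0,0,0,0,0],[0,0,0,0,0,0]]
  ],
  "fingers": 0.6
}}

```text
t: 6.2
tcp_pos: [0.6139, 0.3125, 0.0422]
tool_rot: [0.0, 1.0, 0.0, 0.001]
force: [-0.0, -0.2, 0.6]
finger_gap: 0.599
```

Call:
{"op": "play_rows", "data": {
  "steps": [
    [[0,0,-0.05,0,0,0],[0,0,-0.055,0,0,0],[0,0,0,0,0,0]]
  ]
}}

```text
t: 6.58
tcp_pos: [0.6169, 0.3136, 0.1524]
tool_rot: [0.0, 1.0, 0.002, 0.006]
force: [0.4, -0.1, -0.7]
finger_gap: 0.599
```

```bash
python3 - <<'E'
from h import *
st()
plan([.5996,.0233,.031],-32.1)
E
```

```text
t 6.58 tcp [0.6169 0.3136 0.1524] toolx [-1.     0.    -0.012] tooly [0.    1.    0.004] z [ 0.012  0.004 -1.   ] F [ 0.42 -0.12 -0.67] gap 0.599 q6 [ 0.309  0.729  1.345  0.     1.055 -1.261]
rz -57.9 then shift xyz [ 0.2566 -0.1401  0.1177] rows>=6 q6 now -1.26
rz 122.1 then shift xyz [-0.2536  0.1392  0.125 ] rows>=6 q6 now -1.26
```

Call:
{"op": "play_rows", "data": {
  "steps": [
    [[0,0,0,0,0,-9.65],[0,0,0,0,0,-9.65],[0,0,0,0,0,-9.65],[0,0,0,0,0,-9.65],[0,0,0,0,0,-9.65],[0,0,0,0,0,-9.65],[0,0,0,0,0,0]]
  ]
}}

```text
t: 7.45
tcp_pos: [0.6126, 0.3122, 0.1451]
tool_rot: [-0.483, 0.876, 0.0, -0.001]
force: [0.3, -0.7, 0.4]
finger_gap: 0.602
```

```bash
python3 - <<'E'
from h import *
st()
plan([.5996,.0233,.031],-32.1)
E
```

```text
t 7.45 tcp [0.6126 0.3122 0.1451] toolx [-0.533 -0.846  0.001] tooly [-0.846  0.533  0.001] z [-0.001 -0.    -1.   ] F [ 0.29 -0.68  0.39] gap 0.602 q6 [ 0.309  0.737  1.352  0.     1.055 -2.27 ]
rz -0.1 then shift xyz [ 0.2515 -0.1426  0.1142] rows>=5 q6 now -2.27
rz 179.9 then shift xyz [-0.2517  0.1424  0.114 ] rows>=5 q6 now -2.27
```

Call:
{"op": "play_rows", "data": {
  "steps": [
    [[0.0503,-0.0285,0,0,0,0],[0.0503,-0.0285,0,0,0,0],[0.0503,-0.0285,0,0,0,0],[0.0503,-0.0285,0,0,0,0],[0.0503,-0.0285,0,0,0,0],[0,0,0.02,0,0,0],[0,0,0,0,0,0],[0,0,0,0,0,0]]
  ]
}}

```text
t: 8.45
tcp_pos: [0.6002, 0.0242, 0.126]
tool_rot: [-0.484, 0.875, 0.0, -0.0]
force: [0.1, 0.5, -0.2]
finger_gap: 0.599
```

```bash
python3 - <<'E'
from h import *
st()
plan([.5996,.0233,.031],-32.1)
p=manip.snapshot("wrist"); cv2.imwrite("pics/wr2.png",p["img"][:,:,::-1])
comps(p,yellowmask(p),.017)
E
```

```text
t 8.45 tcp [0.6002 0.0242 0.126 ] toolx [-0.532 -0.847 -0.   ] tooly [-0.847  0.532  0.   ] z [-0.  0. -1.] F [ 0.07  0.46 -0.19] gap 0.599 q6 [-0.146  0.666  1.602  0.     0.874 -2.726]
rz -0.0 then shift xyz [0.001 0.    0.095] rows>=2 q6 now -2.73
rz 180.0 then shift xyz [-0.001 -0.     0.095] rows>=2 q6 now -2.73
px [423.   38.1] n 3298 w [ 0.4878 -0.0516] size 69 15 ang -71.2 centroid [ 0.4872 -0.0491]
px [134.4 114.1] n 2975 w [ 0.6487 -0.1031] size 35 35 ang -74.1 centroid [ 0.6485 -0.1035]
px [322.7 238.9] n 2637 w [0.5976 0.0225] size 81 15 ang 57.7 centroid [0.5961 0.0205]
px [ 74.4 260.3] n 3847 w [ 0.7425 -0.0536] size 109 31 ang -82.0 centroid [ 0.7439 -0.0546]
px [ 50.4 282.5] n 1404 w [ 0.7683 -0.0457] size 98 10 ang -82.7 centroid [ 0.7693 -0.0514]
px [605.5 387.1] n 8673 w [0.4915 0.2515] size 155 65 ang 73.3 centroid [0.4777 0.234 ]
px [ 23.6 412.1] n 1109 w [0.8679 0.0158] size 61 16 ang 85.9 centroid [0.8675 0.0173]
px [ 11.8 446. ] n 504 w [0.9018 0.034 ] size 34 16 ang 88.0 centroid [0.9011 0.0365]
px [  4.9 465.2] n 184 w [0.9208 0.0485] size 21 10 ang 42.3 centroid [0.9215 0.048 ]
```

View pics/wr2.png

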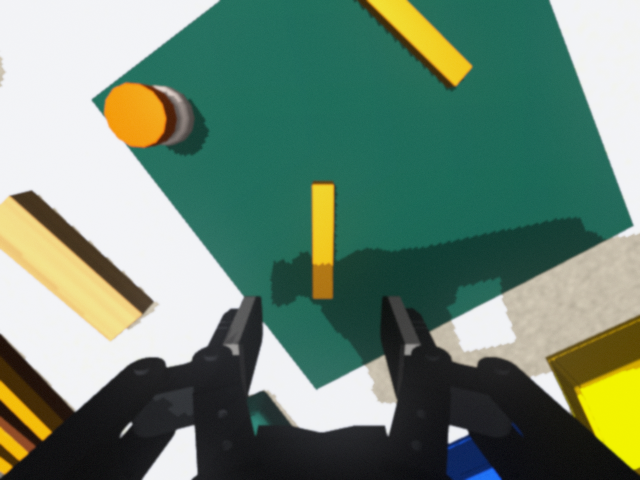

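The batten at (323,239) is centred and aligned between the jaws.

Call:
{"op": "play_rows", "data": {
  "steps": [
    [[0.001,0,0.04,0,0,0],[0,0,0.035,0,0,0],[0,0,0.021,0,0,0],[0,0,0,0,0,0],[0,0,0,0,0,0]]
  ]
}}

```text
t: 9.12
tcp_pos: [0.6005, 0.0232, 0.0309]
tool_rot: [-0.484, 0.875, -0.001, 0.001]
force: [-0.1, -0.3, 0.1]
finger_gap: 0.6
```

Call:
{"op": "play_rows", "data": {
  "steps": [
    [[0,0,0,0,0,0],[0,0,0,0,0,0],[0,0,0,0,0,0],[0,0,0,0,0,0]]
  ],
  "fingers": 0
}}

```text
t: 9.62
tcp_pos: [0.6003, 0.0227, 0.031]
tool_rot: [-0.484, 0.875, -0.001, 0.001]
force: [-0.9, 0.4, 6.5]
finger_gap: 0.152
```

Call:
{"op": "play_rows", "data": {
  "steps": [
    [[0,0,-0.04,0,0,0],[0,0,-0.05,0,0,0],[0,0,0,0,0,0],[0,0,0,0,0,0]]
  ]
}}

```text
t: 10.12
tcp_pos: [0.5991, 0.0227, 0.1197]
tool_rot: [-0.484, 0.875, 0.0, -0.0]
force: [-0.4, 1.0, 0.0]
finger_gap: 0.156
```

```bash
python3 - <<'E'
from h import *
st()
plan([.431,.306,.041],90)
plan([.431,.281,.041],0)
E
```

```text
t 10.12 tcp [0.5991 0.0227 0.1197] toolx [-0.532 -0.847  0.   ] tooly [-0.847  0.532  0.001] z [-0.001  0.    -1.   ] F [-0.4   0.99  0.03] gap 0.156 q6 [-0.148  0.674  1.608 -0.     0.86  -2.729]
rz 57.9 then shift xyz [0.1681 0.2832 0.0789] rows>=6 q6 now -2.73
rz -122.1 then shift xyz [-0.1681 -0.2833  0.0784] rows>=6 q6 now -2.73
rz -32.1 then shift xyz [-0.2583  0.168   0.0787] rows>=6 q6 now -2.73
rz 147.9 then shift xyz [ 0.2582 -0.1681  0.0786] rows>=6 q6 now -2.73
```

Call:
{"op": "play_rows", "data": {
  "steps": [
    [[0,0,0,0,0,9.65],[0,0,0,0,0,9.65],[0,0,0,0,0,9.65],[0,0,0,0,0,9.65],[0,0,0,0,0,9.65],[0,0,0,0,0,9.65],[0.028,0.0472,0,0,0,0],[0.028,0.0472,0,0,0,0],[0.028,0.0472,0,0,0,0],[0.028,0.0472,0,0,0,0]]
  ]
}}

```text
t: 11.38
tcp_pos: [0.4856, 0.2125, 0.1181]
tool_rot: [0.001, 1.0, -0.0, -0.002]
force: [1.1, 0.1, 0.3]
finger_gap: 0.155
```

Call:
{"op": "play_rows", "data": {
  "steps": [
    [[0.028,0.0472,0,0,0,0],[0.028,0.0472,0,0,0,0],[0,0,0,0,0,0],[0,0,0.04,0,0,0],[0,0,0.03,0,0,0],[0,0,0.01,0,0,0],[0,0,0,0,0,0],[0,0,0,0,0,0]]
  ]
}}

```text
t: 12.38
tcp_pos: [0.4325, 0.3059, 0.0405]
tool_rot: [0.0, 1.0, 0.0, 0.001]
force: [0.1, 0.3, -0.1]
finger_gap: 0.156
```

Call:
{"op": "play_rows", "data": {
  "steps": [
    [[0,0,0,0,0,0],[0,0,0,0,0,0],[0,0,0,0,0,0]]
  ],
  "fingers": 0.4
}}

```text
t: 12.75
tcp_pos: [0.4319, 0.3061, 0.0403]
tool_rot: [0.0, 1.0, 0.0, 0.0]
force: [-0.3, -0.6, 0.2]
finger_gap: 0.402
```

Call:
{"op": "play_rows", "data": {
  "steps": [
    [[0,0,-0.04,0,0,0],[0,0,-0.055,0,0,0],[0,0,0,0,0,0],[0,0,0,0,0,0]]
  ]
}}

```text
t: 13.25
tcp_pos: [0.4314, 0.3059, 0.1349]
tool_rot: [0.0, 1.0, -0.0, -0.0]
force: [-0.1, -0.4, -1.1]
finger_gap: 0.398
```

```bash
python3 - <<'E'
from h import *
st()
plan([.4905,-.057,.031],18.5)
E
```

```text
t 13.25 tcp [0.4314 0.3059 0.1349] toolx [-1.  0.  0.] tooly [ 0.  1. -0.] z [-0. -0. -1.] F [-0.07 -0.39 -1.11] gap 0.398 q6 [ 0.405  0.582  1.781 -0.     0.779 -1.165]
rz 71.5 then shift xyz [-0.3629 -0.0591  0.1039] rows>=7 q6 now -1.17
rz -108.5 then shift xyz [0.3629 0.0591 0.1039] rows>=7 q6 now -1.17
```

Call:
{"op": "play_rows", "data": {
  "steps": [
    [[0,0,0,0,0,10.2],[0,0,0,0,0,10.2],[0,0,0,0,0,10.2],[0,0,0,0,0,10.2],[0,0,0,0,0,10.2],[0,0,0,0,0,10.2],[0,0,0,0,0,10.3],[-0.0518,-0.0084,0,0,0,0],[-0.0518,-0.0084,0,0,0,0],[-0.0518,-0.0084,0,0,0,0]]
  ],
  "fingers": 0.6
}}

```text
t: 14.5
tcp_pos: [0.456, 0.1492, 0.1332]
tool_rot: [0.584, 0.812, -0.001, -0.001]
force: [0.8, 0.4, -0.1]
finger_gap: 0.596
```

Call:
{"op": "play_rows", "data": {
  "steps": [
    [[-0.0518,-0.0084,0,0,0,0],[-0.0518,-0.0084,0,0,0,0],[-0.0518,-0.0084,0,0,0,0],[-0.0518,-0.0084,0,0,0,0],[0,0,0.02,0,0,0],[0,0,0,0,0,0],[0,0,0,0,0,0]]
  ]
}}

```text
t: 15.38
tcp_pos: [0.49, -0.0558, 0.1141]
tool_rot: [0.584, 0.812, -0.0, -0.001]
force: [0.3, -0.5, 0.1]
finger_gap: 0.602
```

```bash
python3 - <<'E'
from h import *
st()
plan([.4905,-.057,.031],18.5)
p=manip.snapshot("wrist"); cv2.imwrite("pics/wr3.png",p["img"][:,:,::-1])
comps(p,yellowmask(p),.017)
E
```

```text
t 15.38 tcp [ 0.49   -0.0558  0.1141] toolx [-0.318  0.948  0.002] tooly [ 0.948  0.318 -0.002] z [-0.002  0.001 -1.   ] F [ 0.27 -0.52  0.12] gap 0.602 q6 [-0.34   0.588  1.88   0.     0.675 -0.664]
rz 0.0 then shift xyz [-0.0014  0.0003  0.0831] rows>=2 q6 now -0.66
rz -180.0 then shift xyz [0.0011 0.0001 0.0831] rows>=2 q6 now -0.66
px [319.5 249.6] n 2804 w [ 0.4885 -0.056 ] size 81 14 ang -71.0 centroid [ 0.4876 -0.0533]
px [542.5 384.8] n 67 w [ 0.6707 -0.0997] size 16 3 ang -23.3 centroid [ 0.6704 -0.0998]
px [635.7 415. ] n 118 w [ 0.7468 -0.1015] size 17 7 ang -56.2 centroid [ 0.7485 -0.1018]
```

View pics/wr3.png

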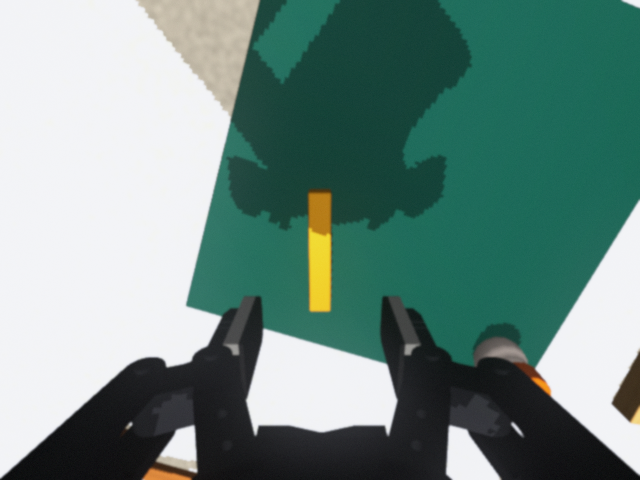

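The second batten is centred and aligned at (320,250).

Call:
{"op": "play_rows", "data": {
  "steps": [
    [[-0.001,0,0.04,0,0,0],[0,0,0.03,0,0,0],[0,0,0.013,0,0,0],[0,0,0,0,0,0],[0,0,0,0,0,0]]
  ]
}}

```text
t: 16.05
tcp_pos: [0.4918, -0.0575, 0.0327]
tool_rot: [0.584, 0.812, 0.0, 0.001]
force: [0.6, -0.8, 0.4]
finger_gap: 0.598
```

Call:
{"op": "play_rows", "data": {
  "steps": [
    [[0,0,0,0,0,0],[0,0,0,0,0,0],[0,0,0,0,0,0],[0,0,0,0,0,0]]
  ],
  "fingers": 0
}}

```text
t: 16.55
tcp_pos: [0.4915, -0.0576, 0.0326]
tool_rot: [0.584, 0.811, 0.0, 0.001]
force: [0.4, 0.1, 6.4]
finger_gap: 0.151
```

Call:
{"op": "play_rows", "data": {
  "steps": [
    [[0,0,-0.04,0,0,0],[0,0,-0.05,0,0,0],[0,0,0,0,0,0],[0,0,0,0,0,0]]
  ]
}}

```text
t: 17.05
tcp_pos: [0.4908, -0.0574, 0.1217]
tool_rot: [0.584, 0.811, -0.0, -0.0]
force: [0.6, 0.5, -1.2]
finger_gap: 0.155
```

```bash
python3 - <<'E'
from h import *
st()
plan([.431,.256,.041],90)
E
```

```text
t 17.05 tcp [ 0.4908 -0.0574  0.1217] toolx [-0.317  0.948  0.   ] tooly [ 0.948  0.317 -0.   ] z [-0.  0. -1.] F [ 0.56  0.55 -1.2 ] gap 0.155 q6 [-0.343  0.575  1.875 -0.     0.692 -0.665]
rz -71.5 then shift xyz [0.0598 0.3134 0.0806] rows>=6 q6 now -0.67
rz 108.5 then shift xyz [-0.0598 -0.3134  0.0808] rows>=6 q6 now -0.67
```

Call:
{"op": "play_rows", "data": {
  "steps": [
    [[0,0,0,0,0,-10.2],[0,0,0,0,0,-10.2],[0,0,0,0,0,-10.2],[0,0,0,0,0,-10.2],[0,0,0,0,0,-10.2],[0,0,0,0,0,-10.2],[0,0,0,0,0,-10.3],[0.01,0.0522,0,0,0,0],[0.01,0.0522,0,0,0,0],[0.01,0.0522,0,0,0,0]]
  ]
}}

```text
t: 18.3
tcp_pos: [0.4598, 0.1003, 0.1201]
tool_rot: [0.001, 1.0, 0.0, -0.002]
force: [0.2, -0.4, -0.2]
finger_gap: 0.153
```

Call:
{"op": "play_rows", "data": {
  "steps": [
    [[0.01,0.0522,0,0,0,0],[0.01,0.0522,0,0,0,0],[0.01,0.0522,0,0,0,0],[0,0,0,0,0,0],[0,0,0.04,0,0,0],[0,0,0.03,0,0,0],[0,0,0.01,0,0,0],[0,0,0,0,0,0],[0,0,0,0,0,0]]
  ]
}}

```text
t: 19.42
tcp_pos: [0.4319, 0.2555, 0.0424]
tool_rot: [0.0, 1.0, 0.0, 0.001]
force: [0.0, 0.6, 0.8]
finger_gap: 0.154
```

Call:
{"op": "play_rows", "data": {
  "steps": [
    [[0,0,0,0,0,0],[0,0,0,0,0,0],[0,0,0,0,0,0]]
  ],
  "fingers": 0.4
}}

```text
t: 19.8
tcp_pos: [0.4315, 0.2558, 0.0423]
tool_rot: [0.0, 1.0, 0.0, 0.0]
force: [0.8, 0.0, 0.5]
finger_gap: 0.399
```

Call:
{"op": "play_rows", "data": {
  "steps": [
    [[0,0,-0.04,0,0,0],[0,0,-0.055,0,0,0],[0,0,-0.03,0,0,0],[0,0,0,0,0,0]]
  ]
}}

```text
t: 20.3
tcp_pos: [0.4327, 0.2563, 0.1693]
tool_rot: [0.0, 1.0, 0.001, 0.003]
force: [-0.3, 0.8, -0.4]
finger_gap: 0.397
```

```bash
python3 - <<'E'
from h import *
st()
p=manip.snapshot("wrist"); cv2.imwrite("pics/wr4.png",p["img"][:,:,::-1])
E
```

```text
t 20.30 tcp [0.4327 0.2563 0.1693] toolx [-1.     0.    -0.006] tooly [0.    1.    0.002] z [ 0.006  0.002 -1.   ] F [-0.25  0.75 -0.36] gap 0.397 q6 [ 0.312  0.496  1.824 -0.     0.815 -1.258]
```

View pics/wr4.png

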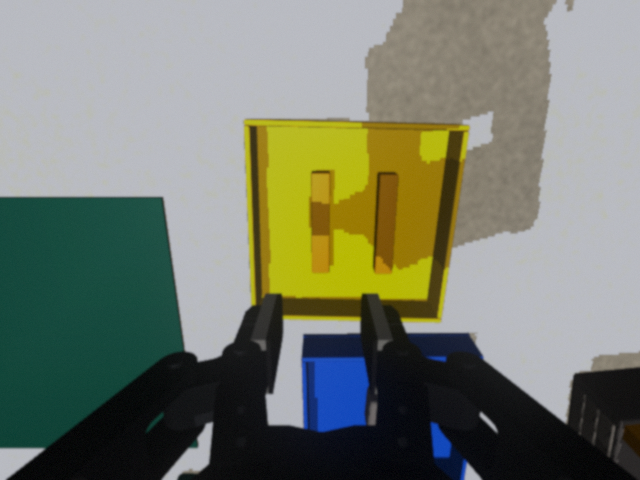

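Both battens lie in the yellow tray at (321,222) and (385,222). Next I'll look at the tweezers.

Call:
{"op": "play_rows", "data": {
  "steps": [
    [[-0.003,-0.055,0,0,0,4],[-0.003,-0.055,0,0,0,0],[-0.003,-0.055,0,0,0,0],[-0.003,-0.055,0,0,0,0],[-0.003,-0.055,0,0,0,0],[-0.003,-0.055,0,0,0,0],[-0.003,-0.055,0,0,0,0],[-0.003,-0.055,0,0,0,0],[-0.003,-0.055,0,0,0,0],[-0.003,-0.055,0,0,0,0]]
  ],
  "fingers": 0.9
}}

```text
t: 21.6
tcp_pos: [0.4254, -0.296, 0.1649]
tool_rot: [0.035, 0.999, 0.001, -0.001]
force: [1.6, -0.4, 0.1]
finger_gap: 0.902
```

Call:
{"op": "play_rows", "data": {
  "steps": [
    [[0,0,0,0,0,0],[0,0,0,0,0,0]]
  ]
}}

```text
t: 21.85
tcp_pos: [0.4253, -0.2936, 0.1652]
tool_rot: [0.035, 0.999, 0.002, -0.002]
force: [-0.2, 0.9, 0.2]
finger_gap: 0.9
```

```bash
python3 - <<'E'
from h import *
st()
plan([.4625,-.2945,.1],86)
p=manip.snapshot("wrist"); cv2.imwrite("pics/wr5.png",p["img"][:,:,::-1])
for l,z in [("tweezers_grip",.025),("needle",.025),("band",.018),("rest",0)]:
    for r in manip.pinpoint(l,p):
        if r["score"]>.2: print(l,round(r["score"],2),np.round(r["point"],1),w(p,r["point"],z).round(4))
np.savez("pics/wr5.npz",img=p["img"],K=p["K"],T=p["world_from_camera"])
E
```

```text
t 21.85 tcp [ 0.4253 -0.2936  0.1652] toolx [-0.997  0.071  0.003] tooly [0.071 0.997 0.003] z [-0.003  0.004 -1.   ] F [-0.17  0.87  0.2 ] gap 0.900 q6 [-0.821  0.52   1.787  0.     0.84  -2.321]
rz -0.1 then shift xyz [-0.0374  0.0015  0.0651] rows>=2 q6 now -2.32
rz 179.9 then shift xyz [ 0.037  -0.0019  0.0653] rows>=2 q6 now -2.32
tweezers_grip 0.68 [322.6 278.8] [ 0.4617 -0.2942  0.025 ]
needle 0.78 [358.  389.4] [ 0.5676 -0.271   0.025 ]
band 0.82 [338.6 389.6] [ 0.5726 -0.2876  0.018 ]
```

View pics/wr5.png

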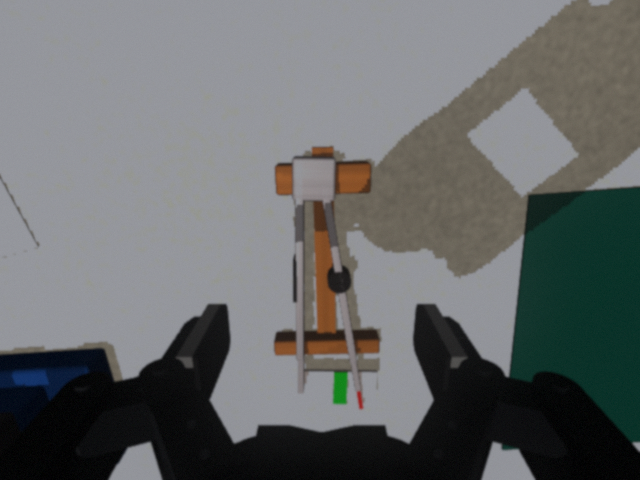

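The wrist view has the round pad at (339,279), the flat pad at (294,278), the needle at (359,395) and the band at (340,388). The pads line up across the jaw axis. The grip point is about (0.462, -0.294).

Call:
{"op": "play_rows", "data": {
  "steps": [
    [[-0.037,0.0018,0,0,0,0],[0,0,0.04,0,0,0],[0,0,0.03,0,0,0],[0,0,0,0,0,0],[0,0,0,0,0,0]]
  ]
}}

```text
t: 22.72
tcp_pos: [0.4641, -0.2957, 0.0977]
tool_rot: [0.035, 0.999, -0.0, 0.0]
force: [0.2, -1.0, 0.3]
finger_gap: 0.9
```

```bash
python3 - <<'E'
from h import *
st()
plan([.462,-.2943,.032],86)
p=manip.snapshot("wrist"); cv2.imwrite("pics/wr6.png",p["img"][:,:,::-1])
for r in manip.pinpoint("tweezers_grip",p):print(r,w(p,r["point"],.025))
E
```

```text
t 22.73 tcp [ 0.4641 -0.2957  0.0977] toolx [-0.998  0.069 -0.001] tooly [ 0.069  0.998 -0.001] z [ 0.001 -0.001 -1.   ] F [ 0.17 -0.97  0.31] gap 0.900 q6 [-0.77   0.664  1.747  0.     0.729 -2.272]
rz 0.0 then shift xyz [0.0022 0.0013 0.0657] rows>=2 q6 now -2.27
rz -180.0 then shift xyz [-0.0021 -0.0012  0.0657] rows>=2 q6 now -2.27
{'point': [323.9, 263.8], 'score': 0.83} [ 0.46090389 -0.2936544   0.025     ]
```

View pics/wr6.png

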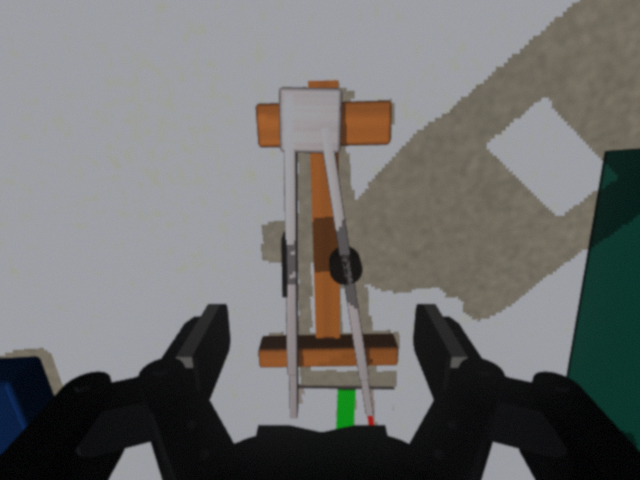

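Call:
{"op": "play_rows", "data": {
  "steps": [
    [[0.0025,0.001,0.035,0,0,0],[0,0,0.021,0,0,0],[0,0,0.01,0,0,0],[0,0,0,0,0,0],[0,0,0,0,0,0]]
  ]
}}

```text
t: 23.45
tcp_pos: [0.4617, -0.2952, 0.0318]
tool_rot: [0.035, 0.999, -0.001, 0.001]
force: [0.1, 0.3, 0.5]
finger_gap: 0.898
```

Call:
{"op": "play_rows", "data": {
  "steps": [
    [[0,0,0,0,0,0],[0,0,0,0,0,0],[0,0,0,0,0,0],[0,0,0,0,0,0],[0,0,0,0,0,0]]
  ],
  "fingers": 0.46,
  "squeeze": 40
}}

```text
t: 24.08
tcp_pos: [0.4618, -0.2951, 0.032]
tool_rot: [0.035, 0.999, -0.001, 0.001]
force: [0.3, -0.6, 6.4]
finger_gap: 0.459
```

```bash
python3 - <<'E'
from h import *
st()
for n in ["top"]:
    p=manip.snapshot(n)
    c=cv2.resize(p["img"][190:350,380:500],None,fx=4,fy=4,interpolation=cv2.INTER_CUBIC);cv2.imwrite("pics/g1.png",c[:,:,::-1][:600])
E
```

```text
t 24.07 tcp [ 0.4618 -0.2951  0.032 ] toolx [-0.998  0.07  -0.002] tooly [ 0.07   0.998 -0.002] z [ 0.002 -0.002 -1.   ] F [ 0.33 -0.63  6.38] gap 0.459 q6 [-0.773  0.779  1.773  0.     0.587 -2.274]
```

View pics/g1.png

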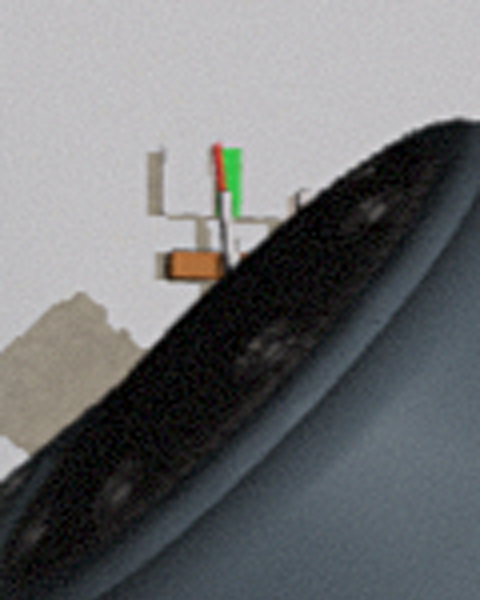

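The needle at the upper left of the band is about 5 mm short of its centre. I'll tighten a little and lift.

Call:
{"op": "play_rows", "data": {
  "steps": [
    [[0,0,0,0,0,0],[0,0,0,0,0,0],[0,0,-0.005,0,0,0],[0,0,-0.015,0,0,0],[0,0,-0.025,0,0,0],[0,0,-0.025,0,0,0],[0,0,-0.01,0,0,0],[0,0,0,0,0,0],[0,0,0,0,0,0]]
  ],
  "fingers": 0.438
}}

```text
t: 25.25
tcp_pos: [0.4606, -0.2942, 0.1102]
tool_rot: [0.035, 0.999, 0.001, -0.001]
force: [-0.3, 0.0, -0.6]
finger_gap: 0.437
```

```bash
python3 - <<'E'
from h import *
st()
plan([.43,0.0,.108],86); plan([.43,0.0,.108],90)
p=manip.snapshot("wrist"); cv2.imwrite("pics/wr7.png",p["img"][:,:,::-1])
E
```

```text
t 25.25 tcp [ 0.4606 -0.2942  0.1102] toolx [-0.998  0.07   0.001] tooly [0.07  0.998 0.001] z [-0.001  0.001 -1.   ] F [-0.34  0.   -0.61] gap 0.437 q6 [-0.773  0.64   1.749 -0.     0.754 -2.273]
rz -0.0 then shift xyz [0.0511 0.2913 0.0025] rows>=5 q6 now -2.27
rz 180.0 then shift xyz [-0.0511 -0.2913  0.0018] rows>=5 q6 now -2.27
rz -4.0 then shift xyz [0.0306 0.2942 0.0025] rows>=5 q6 now -2.27
rz 176.0 then shift xyz [-0.0306 -0.2942  0.0019] rows>=5 q6 now -2.27
```

View pics/wr7.png

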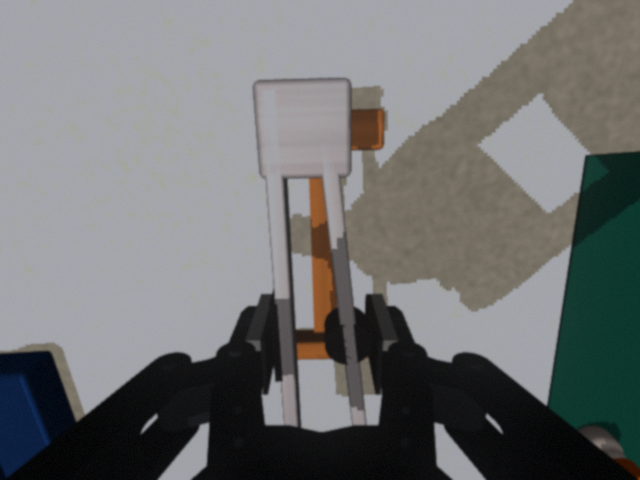

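The tweezers are lifted, with both pads between the fingers at (282,330) and (352,335). Next I'll carry them over the mat.

Call:
{"op": "play_rows", "data": {
  "steps": [
    [[0.003,0.016,0,0,0,0],[0.006,0.037,0,0,0,0],[0.006,0.037,0,0,0,0],[0.006,0.037,0,0,0,0],[0.006,0.037,0,0,0,0],[0.006,0.037,0,0,0,0],[0.006,0.037,0,0,0,0],[0.005,0.037,0,0,0,0],[0.003,0.016,0,0,0,0],[0,0,0,0,0,0]]
  ]
}}

```text
t: 26.55
tcp_pos: [0.434, 0.0001, 0.1107]
tool_rot: [0.034, 0.999, 0.0, -0.001]
force: [-0.7, 0.0, -0.2]
finger_gap: 0.435
```

Call:
{"op": "play_rows", "data": {
  "steps": [
    [[0,0,0,0,0,0],[0,0,0,0,0,0],[0,0,0,0,0,0],[0,0,0,0,0,0]]
  ]
}}

```text
t: 27.05
tcp_pos: [0.4347, -0.0015, 0.1108]
tool_rot: [0.036, 0.999, -0.0, 0.0]
force: [0.5, 0.2, -1.0]
finger_gap: 0.44
```

```bash
python3 - <<'E'
from h import *
st()
for n in ["top","scene"]:
    p=manip.snapshot(n); cv2.imwrite(f"pics/f_{n}.png",p["img"][:,:,::-1])
    s=manip.sense();X=s["tcp_pos"]+np.array([.109,-.007,-.012]);u=proj(p,X).astype(int);print(n,u)
    c=p["img"][u[1]-30:u[1]+30,u[0]-40:u[0]+40]; c=cv2.resize(c,None,fx=10,fy=10,interpolation=cv2.INTER_NEAREST);cv2.imwrite(f"pics/fc_{n}.png",c[:,:,::-1])
    for l in ("needle","band"):
        for r in manip.pinpoint(l,p)[:2]: print(l,round(r["score"],2),np.round(r["point"],1),w(p,r["point"],.104 if l=="needle" else .097).round(4))
E
```

```text
t 27.05 tcp [ 0.4347 -0.0015  0.1108] toolx [-0.997  0.071 -0.   ] tooly [ 0.071  0.997 -0.   ] z [ 0. -0. -1.] F [ 0.51  0.2  -1.  ] gap 0.440 q6 [-0.262  0.552  2.028 -0.     0.561 -1.761]
top [297 249]
needle 0.54 [286.7 242.3] [0.556  0.0101 0.104 ]
needle 0.27 [135.4 221.2] [0.598  0.2765 0.104 ]
band 0.45 [284.8 250.2] [0.5425 0.0141 0.097 ]
scene [347 225]
needle 0.72 [357.1 228.5] [0.5533 0.0185 0.104 ]
needle 0.44 [469.9 294.8] [0.6838 0.2935 0.104 ]
band 0.47 [359.2 193. ] [0.4283 0.0031 0.097 ]
band 0.41 [353.3 225. ] [0.5387 0.0069 0.097 ]
```

View pics/fc_top.png

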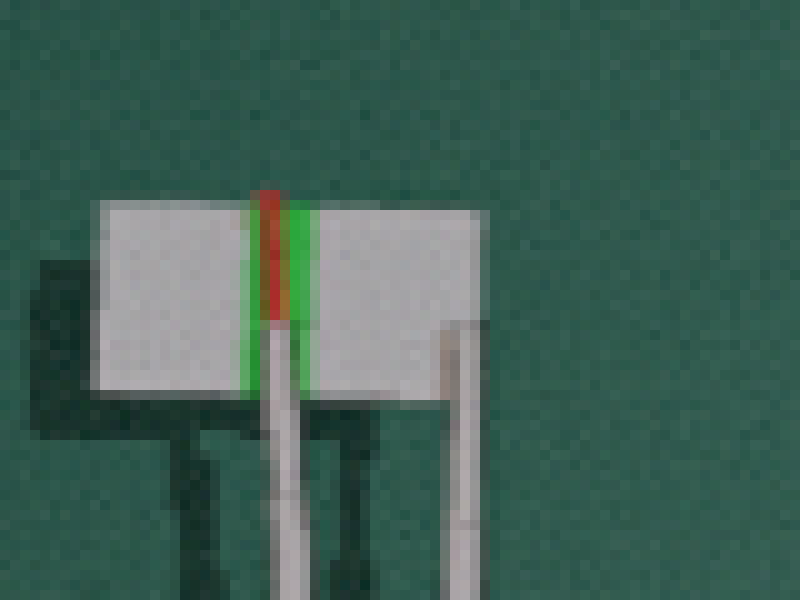

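View pics/fc_scene.png

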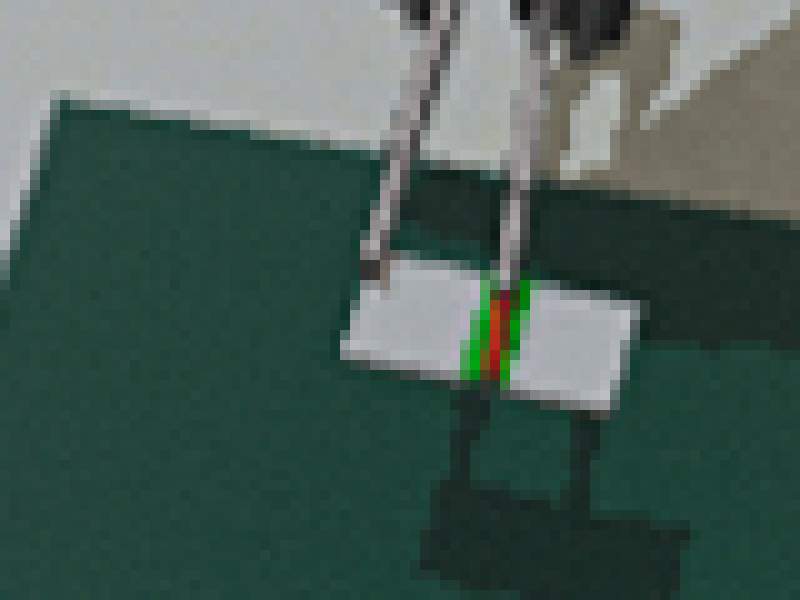

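View pics/f_top.png

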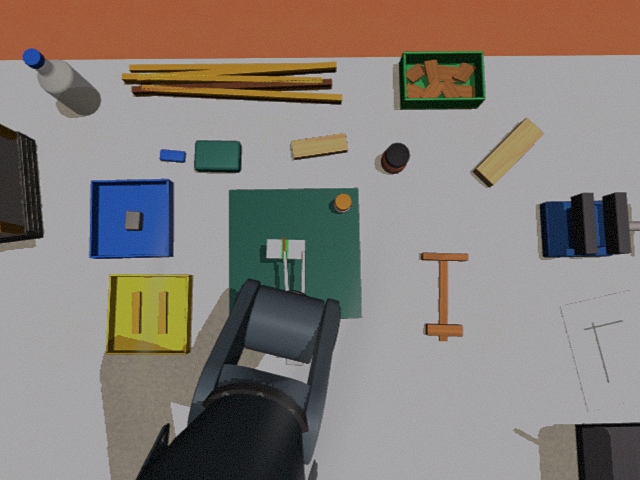

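In both views the red needle stands over the green band: top (287,246), scene (357,228). The stone is in the blue tray at (133,220), the battens are in the yellow tray, and the rest is empty. I'll check that it holds steady before handing in.

Call:
{"op": "play_rows", "data": {
  "steps": [
    [[0,0,0,0,0,0],[0,0,0,0,0,0],[0,0,0,0,0,0],[0,0,0,0,0,0],[0,0,0,0,0,0],[0,0,0,0,0,0],[0,0,0,0,0,0],[0,0,0,0,0,0]]
  ],
  "fingers": 0.436
}}

```text
t: 28.35
tcp_pos: [0.4346, -0.001, 0.1108]
tool_rot: [0.035, 0.999, -0.0, -0.0]
force: [-0.9, -0.8, -0.7]
finger_gap: 0.438
```

```bash
python3 - <<'E'
from h import *
st()
p=manip.snapshot("top"); im=p["img"].astype(int)[240:268,255:310]
r=(im[...,0]>im[...,1]+50);g=(im[...,1]>im[...,0]+60)&(im[...,1]>120)
for y in range(0,28,2): print(y+240,"red",np.nonzero(r[y])[0]+255,"green",np.nonzero(g[y])[0]+255)
c=cv2.resize(p["img"][218:278,255:335],None,fx=10,fy=10,interpolation=cv2.INTER_NEAREST);cv2.imwrite("pics/last.png",c[:,:,::-1])
E
```

```text
t 28.35 tcp [ 0.4346 -0.001   0.1108] toolx [-0.998  0.07   0.   ] tooly [ 0.07   0.998 -0.   ] z [-0. -0. -1.] F [-0.93 -0.85 -0.67] gap 0.438 q6 [-0.261  0.552  2.028 -0.     0.561 -1.761]
240 red [283 284] green [281 285 286 287]
242 red [283 284] green [281 282 286 287]
244 red [283 284] green [281 282 286 287]
246 red [283 284] green [281 282 286 287]
248 red [284] green [281 282 286 287]
250 red [284] green [281 282 286 287]
252 red [] green [281 282 286 287]
254 red [] green [281 282]
256 red [] green [281 282]
258 red [] green []
260 red [] green []
262 red [] green []
264 red [] green []
266 red [] green []
```

View pics/last.png

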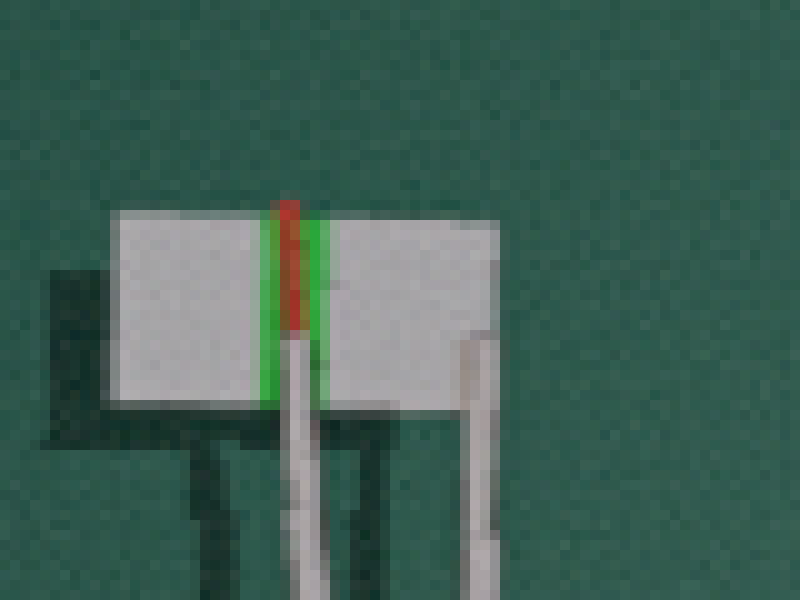

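The needle is steady near the middle of the band, with red at columns 283–284 and green at 281–287. I'm handing in now.

```bash
python3 -c "
from station import manip
print(manip.sign_off())"
```

```text
the job is handed in; nothing more can be done
None
```

I handed the job in at about 28 s of the 72 s allowed. Both battens are in the yellow tray, the stone is in the blue tray, and the tweezers are held over the mat with the needle on the green band.

- **Height:** by my estimate the tips are about 9.5 to 10 cm above the table.
- **Needle:** a final look about 1 s after the first showed it still inside the band, roughly 1 mm from the centre against the 6 mm allowed. The finger opening read 0.438 and the arm was still.
- **Other things:** the last full top view showed the trays filled, the tweezers' rest empty, and the other things where they were at the start.
- **Forces:** wrist readings between moves peaked at about 6.5 N, when the fingers closed.

No check failed. The tweezers network sometimes reported wrong places for the band and needle, so for those I went by the pictures.

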